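# Seat the bearing cup in the blue lathe housing

## Task

The brass bearing cup of the blue housing stands only started in its bore. Push it fully home by pressing down on its two red-marked lugs in turn, about a centimetre at a time (first one lug, then the opposite one, and so on), so that it goes in square: never let it lean by more than 10 degrees. Leave the cup in the green housing as it is.

Things in the scene. Friction and masses are not known exactly. Their poses are not given: they have to be found in the camera images.
- blue_housing: Blue bearing housing fixed on the bench: block 84 x 144 mm (x, y), 50 mm high, 56 mm bore in its top. Origin: centre of its underside, y along its long side. The brass cup in it has a two-lug flange 120 mm long (along y), 34 mm wide over the lugs, 66 mm in the middle, 8 mm thick, at first 22 to 28 mm above the housing, nearly level; home, it rests on it, lug tops 58 mm above the bench.
- blue_lug_a (a point): Centre of the top of the blue housing's cup lug on its +y side, an red patch 24 x 22 mm, 45 mm from the cup's axis; z is the cup's axis, y points from lug b to a. The cup only sinks and rocks about the housing's x; a tight fit holds it where it is left. Pressing one lug sinks it and leaves the other about where it was: 6 N at 15 mm/s, 12 N at 40 mm/s; home, it stops hard.
- blue_lug_b (a point): The same point on the opposite lug (-y side), 90 mm from lug a, same red patch, axes parallel to those of lug a.
- green_cup_top (a point): Centre of the top of the like brass cup in the green painted housing of the same size and shape, also only started in its bore: not to be pushed.
Things that resemble listed ones, but are neither listed nor needed, are in the scene too. What is shaped like the blue_housing but pink or turquoise is not meant.

How it is judged:
On the way, in this order (a step that is already met when the one before it is completed fails the run):
1. one lug of the blue cup is pushed ahead of the other: the cup leans by more than 2.3 degrees (3.6 mm between the lugs) (angle between blue_lug_a's own z axis and vertical above 0.04 rad).
2. the opposite lug is pushed down after it: the lean is brought below 1.5 degrees again (angle between blue_lug_a's own z axis and vertical below 0.026 rad).
At the end, for the whole second after the job is handed in: Both lugs of the blue housing's cup are home, their tops less than 62 mm above the bench (within 4 mm of fully home), and the green housing's cup is within 5 mm of where it started (z of each of blue_lug_a, blue_lug_b in the frame of blue_housing below 0.062 m and distance of green_cup_top from where it was at the start of the episode below 0.005 m); the robot touches nothing.
It fails at once if the blue housing's cup leans by more than 11 degrees (cocked in its bore) (angle between blue_lug_a's own z axis and vertical above 0.192 rad).
It fails at once if the green housing's cup is pushed by more than 5 mm (distance of green_cup_top from where it was at the start of the episode above 0.005 m).
It also fails if it takes over 56 s, if anything falls off the work surface, if the arm or the gripper's body presses on something with over 40 N, if the wrist force passes 120 N, or if a joint passes its speed limit or range.

## Robot

A 6-joint arm with a two-finger parallel gripper is mounted at the origin on the work surface. World frame = base frame: x ahead of the robot, y to its left, z up, the work surface at z = 0. Lengths are in m, angles in rad, forces in N, time in s.
With the tool pointing down it reaches from about 0.425 to 0.95 m from the base axis. Payload 3.5 kg.
Tool frame: the origin (TCP) lies at the very end of the fingers, on their centre line; the grasp point (between the pads) lies 19 mm behind it; x points along the fingers, z is the direction in which the jaws open and shut, and the axes are right-handed (so a half turn about x gives the same grasp; the last joint's range is limited). The gripper opens to 85 mm and grips with 20 to 120 N. Pads are 22 mm wide; open, the fingers measure 114 mm over their backs; the gripper's body (76 mm by 85 mm) begins 54 mm behind the grasp point. The pads swing forward as they close: fully open they stand 13 mm farther back than shut.
Start: joints at [0.993, 0.286, 1.577, -0, 1.279, -0.15], TCP at [0.28, 0.614, 0.194] pointing down, gripper open.
Joint ranges: [-2.77, 2.77], [-0.9, 2.22], [0.21, 2.48], [-1.53, 4.67], [0.24, 2.81], [-2.84, 2.84]. Speed limits (rad/s): [2.79, 2.79, 3.14, 3.14, 3.14, 3.14].

## Interface

Orientations are given as a unit quaternion [x, y, z, w].
In Python, from plant import ctrl, cams gives the robot as it stands.
- The arm moves only by the tool play_rows, never from a script. Its argument "rows" is a list of rows, each a list of 3 entries, a list of its own where there are three numbers: the opening in per cent of the stroke, from 0 (shut) to 100 (fully open), then the shift along the tool's x, y, z in units of 0.3 m (1.0 is 0.3 m), then the turn, a rotation vector about the tool's x, y, z in units of pi/2 rad (1.0 is pi/2 rad). A call has 1 to 10 rows; each row is the pose to reach, as a shift and turn from the pose commanded when the call began, along the tool's axes at that moment; what a row does not reach only later rows make up. A row lasts 1/12 s, in which the tool goes at most 41.7 mm and 7.16 degrees, less where a joint would pass 70% of its speed; a pose out of reach is approached as far as the arm can. A call with a number of a shift or a turn outside -1 to 1 is refused whole. A call with a gripper value outside its range is refused whole. The fingers move at their own pace and stop on an object; "force" is the grip in N (left out, the last holds). Time passes only in rows, so rows that repeat a pose let the fingers close. It gives the time, the measured TCP pose, the force and the opening at its end, in the units of the state.
- ctrl.get_state(): the state, without advancing time (a new reading comes with each control period).
- cams.read_camera(name): name is "scene" or "top"; returns a dict with "color" (400x640x3 uint8, red, green, blue), "fx", "fy", "cx", "cy" (pixels), "k1" (the pictures are not rectified: a ray, as slopes to the right and down, at radius r is drawn at 1 + k1 r^2 times it, then the intrinsics apply), "view" (4x4, takes a point from world to camera coordinates). Camera axes: x right, y down, z forward; pixel columns grow to the right and rows downward; lengths in m; the calibration is good to about 2 mm. A picture is of the moment at which its call begins. There is no depth.
- ctrl.sign_off(): hands the job in, once; it reports no verdict.
The state is a dict: "time": time; "qpos": joint angles; "dq": joint speeds; "joint_efforts": joint torques, N m; "eef_pos": TCP position; "tcp_rot": TCP orientation; "contact_force": force on the tool from outside, world axes, zero at the start; "wrist_torque": the same for the moment, N m; "opening": opening from 0.0 (shut) to 1.0 (fully open).
Only numpy, scipy, OpenCV 4.12 (cv2) and the standard library are available. Lean on these libraries where they do the work, as an engineer would, in place of code of your own. Each camera call takes 0.05 s, during which the arm holds its last target. There are 200 camera calls.

## Working session

There is one attempt and no reset: what is moved stays moved. The work goes in short steps, Python scripts to look and compute and a tool call to move; the robot and the scene stay as the last step left them, time stands still between calls to the robot, and variables do not carry over. Pictures are saved under pics/ and viewed, about 8 in all and at most 12, crops included, and the job is handed in when it is done.

Besides the shell and the picture viewer there is one more tool, called after "Call:" as a command line: name --argument value ..., lists and objects as JSON in quotes. play_rows: Moves the arm, as the interface text tells. Shifts and turns lie within -1 to 1; 1 stands for 0.3 m of shift or pi/2 rad of turn. Its arguments: {"type":"object","properties":{"rows":{"type":"array"},"force":{"type":"number"}},"required":["rows"]}

```bash
mkdir -p pics; cat > h.py <<'E'
import numpy as np, cv2
from plant import ctrl, cams
def grab(n,save=None):
    c=cams.read_camera(n)
    if save: cv2.imwrite('pics/'+save,c['color'][:,:,::-1])
    return c
def ray(c,u,v):
    K=np.array([[c['fx'],0,c['cx']],[0,c['fy'],c['cy']],[0,0,1.]])
    p=cv2.undistortPoints(np.array([[[u,v]]],float),K,np.array([c['k1'],0,0,0,0.]))[0,0]
    V=np.array(c['view']);R=V[:3,:3];t=V[:3,3]
    return -R.T@t, R.T@np.array([p[0],p[1],1.])
def onz(c,u,v,z):
    o,d=ray(c,u,v); return o+d*(z-o[2])/d[2]
def proj(c,P):
    K=np.array([[c['fx'],0,c['cx']],[0,c['fy'],c['cy']],[0,0,1.]]);V=np.array(c['view'])
    return cv2.projectPoints(np.array([P],float),cv2.Rodrigues(V[:3,:3])[0],V[:3,3],K,np.array([c['k1'],0,0,0,0.]))[0][0,0]
def tri(cs,uvs):
    A=np.zeros((3,3));b=np.zeros(3)
    for c,(u,v) in zip(cs,uvs):
        o,d=ray(c,u,v);d/=np.linalg.norm(d);M=np.eye(3)-np.outer(d,d);A+=M;b+=M@o
    return np.linalg.solve(A,b)
def red(c):
    h=cv2.cvtColor(c['color'],cv2.COLOR_RGB2HSV)
    m=(((h[...,0]<6)|(h[...,0]>174))&(h[...,1]>140)&(h[...,2]>70)).astype(np.uint8)
    n,l,s,ce=cv2.connectedComponentsWithStats(m)
    return [(ce[i].round(1).tolist(),int(s[i,4]),s[i,:4].tolist()) for i in range(1,n) if s[i,4]>15]
E
python3 - <<'E'
from h import *
for n in('scene','top'):
    c=grab(n,n+'0.png'); print(n,c['fx'],c['k1'],np.round(c['view'],3).tolist())
    for r in red(c): print(r, onz(c,*r[0],.08).round(3))
s=ctrl.get_state();print(s)
E
```

```text
scene 423.47919718489203 -0.022029241924242115 [[-0.441, 0.897, 0.011, -0.008], [0.616, 0.312, -0.724, -0.216], [-0.653, -0.312, -0.69, 1.625], [0.0, 0.0, 0.0, 1.0]]
([162.6, 163.1], 154, [150, 155, 25, 17]) [ 0.429 -0.338  0.08 ]
([359.4, 171.6], 23, [357, 170, 6, 4]) [0.175 0.259 0.08 ]
([387.4, 173.6], 21, [385, 172, 6, 4]) [0.143 0.343 0.08 ]
([231.6, 188.1], 48, [227, 185, 10, 7]) [ 0.429 -0.066  0.08 ]
([160.6, 198.8], 20, [158, 197, 6, 5]) [ 0.565 -0.229  0.08 ]
([254.3, 200.0], 44, [250, 197, 9, 7]) [0.442 0.025 0.08 ]
([182.3, 210.2], 21, [179, 208, 7, 5]) [ 0.574 -0.14   0.08 ]
([267.9, 233.7], 29, [265, 231, 7, 6]) [0.54  0.131 0.08 ]
([430.4, 239.7], 39, [427, 237, 8, 7]) [0.358 0.542 0.08 ]
([298.1, 242.7], 31, [295, 240, 7, 6]) [0.531 0.221 0.08 ]
([463.0, 251.6], 42, [459, 249, 9, 7]) [0.359 0.632 0.08 ]
([207.3, 310.4], 94, [197, 303, 20, 12]) [0.813 0.127 0.08 ]
top 471.0148648931393 -0.05841597409180515 [[-0.022, -1.0, -0.005, 0.165], [-0.983, 0.023, -0.181, 0.395], [0.181, 0.001, -0.983, 1.547], [0.0, 0.0, 0.0, 1.0]]
([401.9, 141.0], 20, [400, 139, 5, 5]) [ 0.58  -
[... 601 characters left out ...]
 0.345 0.08 ]
{'time': 0.1, 'qpos': array([ 9.92981946e-01,  2.87137913e-01,  1.57804591e+00, -4.48867050e-05,
        1.27860145e+00, -1.50001039e-01]), 'dq': array([ 7.97219937e-04, -2.26684480e-03, -4.46366638e-03, -5.01085853e-05,
        8.33842719e-04,  1.04883349e-03]), 'joint_efforts': array([-8.74628370e-07, -4.07294977e+01, -2.93699312e+01, -1.22898537e-04,
        3.35879733e-03, -1.94130348e-05]), 'eef_pos': array([0.2796532 , 0.61359385, 0.19283674]), 'tcp_rot': array([-0.38279961,  0.59544241,  0.38213758,  0.59404012]), 'contact_force': array([-0.25822436, -0.74474778,  0.25007532]), 'wrist_torque': array([ 0.02063939, -0.0379928 ,  0.01539601]), 'opening': 1.0001265672885824}
```

View pics/scene0.png

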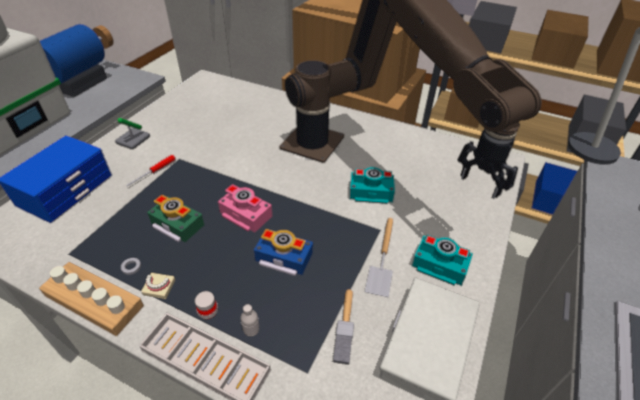

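View pics/top0.png

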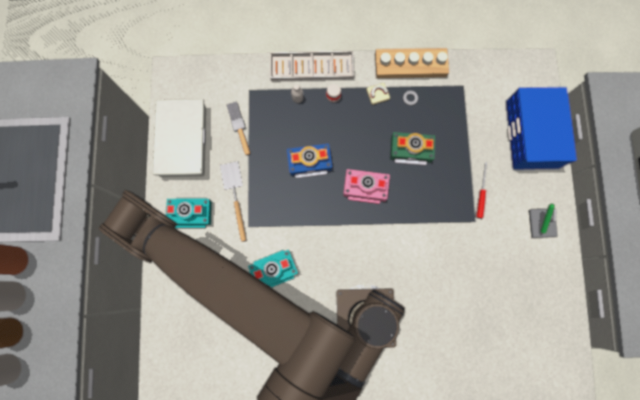

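The candidates, scene pixels first with top pixels after the slash:
- **Blue:** (283,245) / (309,158), lugs (268,234) and (298,243).
- **Green:** (175,212) / (413,147).
- **Pink:** (245,205) / (367,185).
- **Turquoise:** (372,185) / (272,267) and (443,258) / (188,211).

The blue boxes at (55,175) and (550,187) aren't housings. I choose the blue one on the mat and will check it in a close crop.

```bash
python3 - <<'E'
from h import *
from scipy.spatial.transform import Rotation as R
a=cv2.imread('pics/scene0.png')[205:285,235:335];b=cv2.imread('pics/top0.png')[125:205,260:360]
cv2.imwrite('pics/crop.png',np.vstack([cv2.resize(x,None,fx=3.7,fy=3.7,interpolation=cv2.INTER_CUBIC) for x in(a,b)]))
cs=[grab('scene'),grab('top')]
P=[tri(cs,p) for p in ([(267.9,233.7),(322.2,153.2)],[(298.1,242.7),(295.2,156.9)])]
s=ctrl.get_state();Rm=R.from_quat(s['tcp_rot']).as_matrix();print(Rm.round(3))
for p in P: print(p.round(4),[proj(c,p).round(1) for c in cs])
print(np.linalg.norm(P[0]-P[1]), np.degrees(np.arctan2(*(P[1]-P[0])[[0,1]])))
for p in P: print('toolshift/0.3 to 30mm above', (Rm.T@(p+[0,0,.03]-s['eef_pos'])/.3).round(3))
E
```

```text
[[-0.001 -0.91   0.415]
 [-0.001  0.415  0.91 ]
 [-1.     0.    -0.001]]
[0.5424 0.1307 0.0825] [array([267.3, 233.6]), array([321.8, 153.4])]
[0.5324 0.2203 0.0811] [array([297.6, 242.7]), array([294.9, 157.1])]
0.09021974507322396 -6.359669098343483
toolshift/0.3 to 30mm above [ 0.27  -1.465 -1.102]
toolshift/0.3 to 30mm above [ 0.275 -1.311 -0.844]
```

View pics/crop.png

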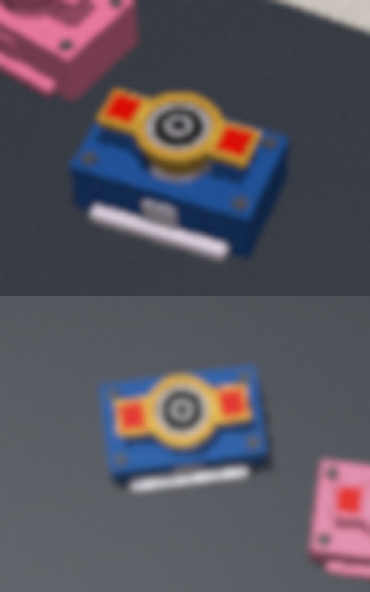

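The crop shows a blue housing with a brass two-lug flange raised above the block and red patches on both lugs. In the scene view they are at about (268,234) and (298,243). Lug tops triangulate to z≈0.082, spaced 90.2 mm, which matches the description. I'll shut the gripper, move over in the air, and turn the tool so its y runs along the lugs.

Call:
play_rows --rows '[[0,[0,-0.9,-0.6],[0.656,0,0]],[0,[0,-0.9,-0.6],[0.656,0,0]],[0,[0,-0.9,-0.6],[0.656,0,0]],[0,[0,-0.9,-0.6],[0.656,0,0]],[0,[0,-0.9,-0.6],[0.656,0,0]],[0,[0,-0.9,-0.6],[0.656,0,0]],[0,[0,-0.9,-0.6],[0.656,0,0]],[0,[0,-0.9,-0.6],[0.656,0,0]],[0,[0,-0.9,-0.6],[0.656,0,0]],[0,[0,-0.9,-0.6],[0.656,0,0]]]'

```text
time: 1.03
eef_pos: [0.452, 0.3366, 0.194]
tcp_rot: [-0.038, 0.706, 0.038, 0.706]
contact_force: [-0.2, 0.2, 0.4]
opening: 0.002
```

```bash
cat >> h.py <<'E'
from scipy.spatial.transform import Rotation as R
A=np.array([.5324,.2203,.0811]);B=np.array([.5424,.1307,.0825]);e=(A-B)/.0902
def where():
    s=ctrl.get_state();Rm=R.from_quat(s['tcp_rot']).as_matrix()
    print(s['time'],s['eef_pos'].round(4),s['opening'],s['contact_force'].round(2));print(Rm.round(3))
    for n,p in(('A',A+.003*e),('B',B-.003*e)):
        print(n,'at z .12:',(Rm.T@(np.r_[p[:2],.12]-s['eef_pos'])/.3).round(4))
E
python3 -c "
from h import *
where()"
```

```text
1.0333 [0.452  0.3366 0.194 ] 0.002129162045998527 [-0.21  0.22  0.38]
[[-0.    -0.108  0.994]
 [ 0.     0.994  0.108]
 [-1.     0.    -0.   ]]
A at z .12: [ 0.2467 -0.4045  0.2247]
B at z .12: [ 0.2466 -0.725   0.2256]
```

Call:
play_rows --rows '[[0,[0.0,-0.4045,0.225],[0,0,0]],[0,[0.0,-0.4045,0.225],[0,0,0]],[0,[0.0,-0.4045,0.225],[0,0,0]],[0,[0.0,-0.4045,0.225],[0,0,0]],[0,[0.2467,-0.4045,0.225],[0,0,0]],[0,[0.2467,-0.4045,0.225],[0,0,0]],[0,[0.2467,-0.4045,0.225],[0,0,0]],[0,[0.2467,-0.4045,0.225],[0,0,0]]]'

```text
time: 1.7
eef_pos: [0.5295, 0.2259, 0.118]
tcp_rot: [-0.041, 0.708, 0.04, 0.704]
contact_force: [-0.4, 0.1, -0.1]
opening: 0.001
```

```bash
python3 - <<'E'
from h import *
where()
a=grab('scene')['color'][165:285,215:355,::-1];b=grab('top')['color'][85:205,240:380,::-1]
cv2.imwrite('pics/over.png',np.hstack([cv2.resize(x,None,fx=2.8,fy=2.8,interpolation=cv2.INTER_CUBIC) for x in(a,b)]))
E
```

```text
1.7 [0.5295 0.2259 0.118 ] 0.0008374303524322743 [-0.44  0.07 -0.08]
[[-0.006 -0.114  0.993]
 [-0.001  0.993  0.114]
 [-1.    -0.    -0.006]]
A at z .12: [-0.0068 -0.0096  0.0076]
B at z .12: [-0.0067 -0.3301  0.0066]
```

View pics/over.png

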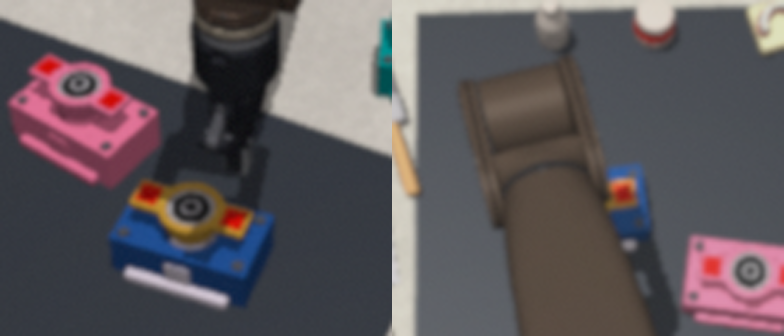

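The shut tip hangs above the +y lug of the blue housing, at scene crop (245,170) over the lug at (235,218). I'll press slowly.

Call:
play_rows --rows '[[0,[0.09,-0.01,0.007],[0,0,0]],[0,[0.1,-0.01,0.007],[0,0,0]],[0,[0.105,-0.01,0.007],[0,0,0]],[0,[0.11,-0.01,0.007],[0,0,0]],[0,[0.115,-0.01,0.007],[0,0,0]],[0,[0.12,-0.01,0.007],[0,0,0]],[0,[0.125,-0.01,0.007],[0,0,0]],[0,[0.13,-0.01,0.007],[0,0,0]],[0,[0.135,-0.01,0.007],[0,0,0]],[0,[0.14,-0.01,0.007],[0,0,0]]]'

```text
time: 2.63
eef_pos: [0.5341, 0.2226, 0.0781]
tcp_rot: [-0.04, 0.706, 0.04, 0.706]
contact_force: [0.5, 0.3, -0.4]
opening: 0.001
```

Call:
play_rows --rows '[[0,[0.005,0,0],[0,0,0]],[0,[0.01,0,0],[0,0,0]],[0,[0.015,0,0],[0,0,0]]]'

```text
time: 2.88
eef_pos: [0.5341, 0.2226, 0.0734]
tcp_rot: [-0.04, 0.706, 0.04, 0.706]
contact_force: [-0.7, 0.3, -0.1]
opening: 0.0
```

No contact force 8 mm below the expected lug top, so I'll look before going on.

```bash
python3 - <<'E'
from h import *
c=grab('scene');t=grab('top');s=ctrl.get_state();print(s['eef_pos'],s['contact_force'],proj(c,s['eef_pos']),proj(c,A))
print(red(c)[5:9]);print(red(t)[:5])
a=c['color'][190:280,230:340,::-1]
cv2.imwrite('pics/press.png',cv2.resize(a,None,fx=6,fy=6,interpolation=cv2.INTER_CUBIC))
E
```

```text
[0.53387352 0.22252123 0.07319393] [ 1.19658044 -0.60652569  0.10688489] [298.15271619 245.18565831] [297.63985591 242.65390927]
[([254.4, 200.0], 46, [250, 197, 9, 7]), ([182.2, 210.2], 20, [179, 208, 7, 5]), ([268.0, 233.6], 29, [265, 231, 7, 6]), ([430.4, 239.8], 38, [427, 237, 8, 7])]
[([401.8, 141.0], 21, [400, 139, 5, 5]), ([428.8, 143.0], 23, [427, 141, 5, 5]), ([321.5, 153.4], 22, [319, 151, 6, 5]), ([353.8, 179.7], 39, [351, 177, 7, 7]), ([381.2, 183.1], 42, [378, 180, 7, 7])]
```

View pics/press.png

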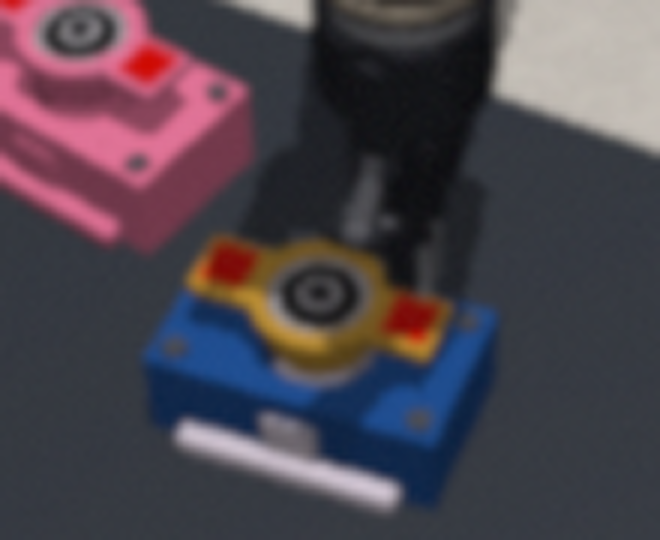

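The lug is untouched and its whole red patch is still visible at crop (410,315). The fingertips end just above and behind its upper edge, at about (425,290), so they seem to hang higher than the stated TCP. I'll go on in small steps and watch the force.

Call:
play_rows --rows '[[0,[0.005,0,0],[0,0,0]],[0,[0.01,0,0],[0,0,0]],[0,[0.015,0,0],[0,0,0]]]'

```text
time: 3.23
eef_pos: [0.5342, 0.2226, 0.069]
tcp_rot: [-0.04, 0.706, 0.04, 0.706]
contact_force: [-0.2, -1.0, -0.5]
opening: -0.003
```

```bash
python3 - <<'E'
from h import *
c=grab('scene');s=ctrl.get_state();print(s['eef_pos'],s['contact_force'],s['opening'],proj(c,s['eef_pos']),proj(c,s['eef_pos']+[0,0,.013]))
print([r for r in red(c) if 260<r[0][0]<310])
a=c['color'][200:260,260:330,::-1].astype(float);a=255*(a/255)**.5
cv2.imwrite('pics/press2.png',cv2.resize(a.astype(np.uint8),None,fx=9,fy=9,interpolation=cv2.INTER_CUBIC))
E
```

```text
[0.53387885 0.22257972 0.06862461] [-0.25816351 -0.24109328 -0.6452739 ] -0.0007873186888436613 [298.1950253  246.27251904] [298.12566843 243.18964362]
[([267.9, 233.6], 28, [265, 231, 7, 6]), ([298.0, 242.2], 34, [295, 239, 7, 7])]
```

View pics/press2.png

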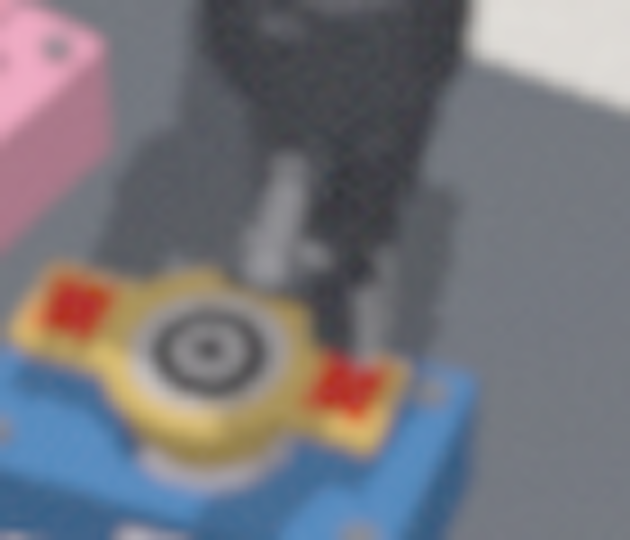

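```bash
python3 - <<'E'
from h import *
c=grab('scene');t=grab('top')
print(np.linalg.inv(c['view'])[:3,3],np.linalg.inv(t['view'])[:3,3])
i=cv2.imread('pics/scene0.png');p=proj(c,[.2797,.6136,.1928])
print('start',p); 
a=cv2.resize(i[120:220,440:540],None,fx=5,fy=5,interpolation=cv2.INTER_CUBIC);q=((p-[440,120])*5+2).astype(int);cv2.circle(a,tuple(map(int,q)),3,(0,0,255),-1)
i=cv2.imread('pics/over.png')[:, :392];p=proj(c,[.5295,.2259,.118]);print('over',p)
b=cv2.resize(i[70:250,130:310],(500,500));q=(((p-[215,165])*2.8-[130,70])*500/180).astype(int);cv2.circle(b,tuple(map(int,q)),3,(0,0,255),-1)
m=np.hstack([a,b])[:,:];m=(255*(m/255.)**.5).astype(np.uint8);cv2.imwrite('pics/cmp.png',cv2.resize(m,(800,400)))
E
```

```text
[1.19068486 0.5823673  0.96516212] [0.11183406 0.15426195 1.59348506]
start [473.01619827 200.95864688]
over [299.79580646 233.61900887]
```

View pics/cmp.png

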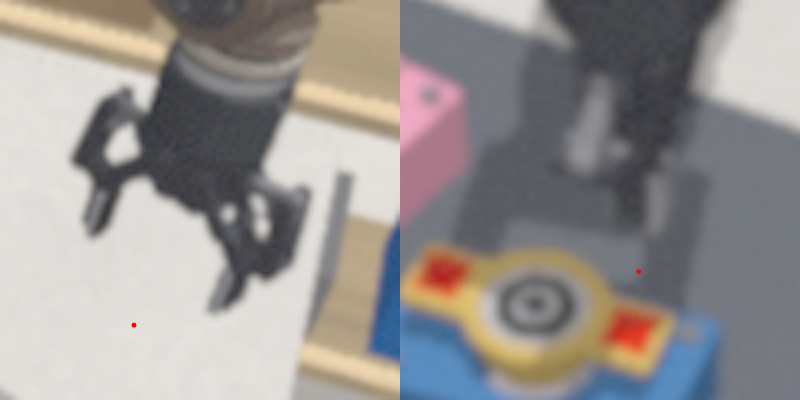

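```bash
python3 - <<'E'
from h import *
from scipy.optimize import least_squares as L
c=grab('scene')
for s in(.085,.099):
    d=np.array([.415,.91,0])*s/2
    f=lambda m:np.r_[proj(c,m-d)-[463.75,178.75],proj(c,m+d)-[493.75,197.5]]
    r=L(f,[.28,.61,.2],x_scale=.01);print(s,r.x.round(4),(r.x-[.2797,.6136,.1928]).round(4),r.fun.round(1))
for z in(.118,.13,.14,.15,.16): print(z,proj(c,[.5295,.2259,z]).round(1),'seen tip ~(315,198)', onz(c,299.3,224.2,z).round(3))
# robot base check
print(proj(c,[0,0,0]),proj(grab('top'),[0,0,0]))
E
```

```text
0.085 [0.3433 0.6125 0.2906] [ 0.0636 -0.0011  0.0978] [-0.  0.  0. -0.]
0.099 [0.2037 0.6175 0.1794] [-0.076   0.0039 -0.0134] [-0.  0.  0. -0.]
0.118 [299.8 233.6] seen tip ~(315,198) [0.5   0.209 0.118]
0.13 [299.7 230.6] seen tip ~(315,198) [0.51  0.214 0.13 ]
0.14 [299.7 228. ] seen tip ~(315,198) [0.518 0.219 0.14 ]
0.15 [299.7 225.5] seen tip ~(315,198) [0.526 0.223 0.15 ]
0.16 [299.6 222.8] seen tip ~(315,198) [0.534 0.227 0.16 ]
[311.84027524 141.69652587] [365.16455431 318.42043245]
```

Projected against the pictures, the reported TCP sits on the same vertical as the visible fingertips, but about 3 cm below them. It happens in both the start and hover pictures. So the tip is still above the lug, and I'll go down slowly until I feel contact.

Call:
play_rows --rows '[[0,[0.006,0,0],[0,0,0]],[0,[0.012,0,0],[0,0,0]],[0,[0.018,0,0],[0,0,0]],[0,[0.024,0,0],[0,0,0]],[0,[0.03,0,0],[0,0,0]]]'

```text
time: 3.9
eef_pos: [0.534, 0.2226, 0.0598]
tcp_rot: [-0.04, 0.706, 0.04, 0.706]
contact_force: [-0.0, 0.7, -0.8]
opening: 0.002
```

```bash
python3 - <<'E'
from h import *
c=grab('scene');s=ctrl.get_state();print(s['eef_pos'],s['contact_force'],s['wrist_torque'])
print([r for r in red(c) if 260<r[0][0]<310])
E
```

```text
[0.53375263 0.22252437 0.05939694] [-0.00838667  0.67116617  0.56350946] [-0.00604479 -0.06027157  0.01856657]
[([268.0, 233.6], 29, [265, 231, 7, 6]), ([297.9, 243.1], 24, [295, 241, 8, 5])]
```

The patch is now being covered from above (its top row went from 239 to 241), so the tip is over the lug. I'll carry on down.

Call:
play_rows --rows '[[0,[0.005,0,0],[0,0,0]],[0,[0.01,0,0],[0,0,0]],[0,[0.015,0,0],[0,0,0]],[0,[0.02,0,0],[0,0,0]]]'

```text
time: 4.28
eef_pos: [0.5341, 0.2227, 0.054]
tcp_rot: [-0.04, 0.706, 0.04, 0.706]
contact_force: [0.2, 0.8, 0.1]
opening: 0.003
```

Call:
play_rows --rows '[[0,[0.005,0,0],[0,0,0]],[0,[0.01,0,0],[0,0,0]]]'

```text
time: 4.45
eef_pos: [0.5341, 0.2226, 0.0509]
tcp_rot: [-0.04, 0.706, 0.04, 0.706]
contact_force: [-0.1, 0.6, 0.1]
opening: -0.0
```

```bash
python3 - <<'E'
from h import *
c=grab('scene');s=ctrl.get_state();print(s['eef_pos'],s['contact_force'],s['wrist_torque'])
print([r for r in red(c) if 260<r[0][0]<310])
E
```

```text
[0.53382603 0.22257834 0.05058388] [-0.02719679 -0.66388684 -0.20756801] [0.0112707  0.02998536 0.01749857]
[([268.0, 233.7], 28, [265, 231, 7, 6])]
```

Call:
play_rows --rows '[[0,[0.005,0,0],[0,0,0]],[0,[0.01,0,0],[0,0,0]]]'

```text
time: 4.67
eef_pos: [0.5342, 0.2226, 0.0481]
tcp_rot: [-0.04, 0.706, 0.04, 0.706]
contact_force: [-0.2, 0.6, 0.1]
opening: 0.002
```

Call:
play_rows --rows '[[0,[0.005,0,0],[0,0,0]],[0,[0.01,0,0],[0,0,0]]]'

```text
time: 4.83
eef_pos: [0.5341, 0.2226, 0.045]
tcp_rot: [-0.04, 0.706, 0.04, 0.706]
contact_force: [-0.6, 0.8, 0.4]
opening: 0.0
```

```bash
python3 - <<'E'
from h import *
c=grab('scene');s=ctrl.get_state();print(s['eef_pos'],s['contact_force'])
print([r for r in red(c) if 260<r[0][0]<310])
a=c['color'][195:275,255:335,::-1].astype(float);a=255*(a/255)**.5
cv2.imwrite('pics/press3.png',cv2.resize(a.astype(np.uint8),None,fx=7,fy=7,interpolation=cv2.INTER_CUBIC))
E
```

```text
[0.53410862 0.2226514  0.04486857] [-0.14727055  0.60723192  0.77819814]
[([268.1, 233.7], 29, [265, 231, 7, 6])]
```

View pics/press3.png

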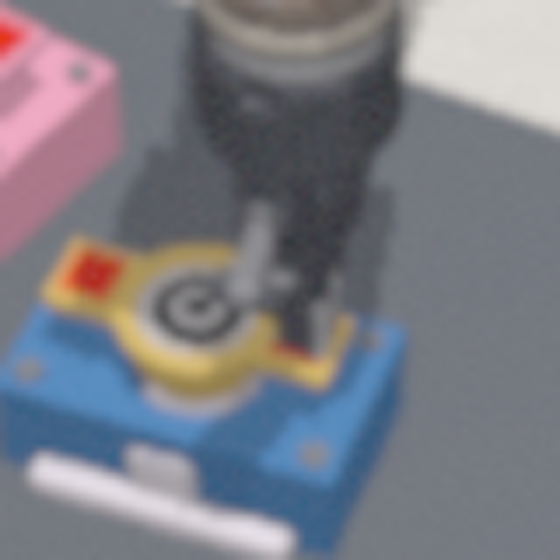

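The tip now sits on the lug in the picture, at crop (300,345), with only a strip of red showing below it. No force yet, so contact should be a few mm further down.

Call:
play_rows --rows '[[0,[0.005,0,0],[0,0,0]],[0,[0.01,0,0],[0,0,0]]]'

```text
time: 5.05
eef_pos: [0.5345, 0.2228, 0.0431]
tcp_rot: [-0.04, 0.706, 0.04, 0.706]
contact_force: [-2.7, 0.1, 6.2]
opening: 0.002
```

Call:
play_rows --rows '[[0,[0.005,0,0],[0,0,0]],[0,[0.01,0,0],[0,0,0]]]'

```text
time: 5.22
eef_pos: [0.5345, 0.223, 0.0404]
tcp_rot: [-0.039, 0.706, 0.04, 0.706]
contact_force: [-2.3, -0.0, 6.9]
opening: 0.003
```

Call:
play_rows --rows '[[0,[0.005,0,0],[0,0,0]],[0,[0.01,0,0],[0,0,0]]]'

```text
time: 5.38
eef_pos: [0.5345, 0.2232, 0.0375]
tcp_rot: [-0.039, 0.706, 0.04, 0.706]
contact_force: [-2.6, 1.1, 6.5]
opening: -0.001
```

Contact came at TCP z≈0.044 with 6–7 N, which matches the stated sinking force. I'll press 3 mm more, lift, and check both lugs.

Call:
play_rows --rows '[[0,[0.005,0,0],[0,0,0]],[0,[0.01,0,0],[0,0,0]],[0,[0.01,0,0],[0,0,0]]]'

```text
time: 5.63
eef_pos: [0.5343, 0.2233, 0.034]
tcp_rot: [-0.039, 0.706, 0.04, 0.706]
contact_force: [-2.1, 1.0, 3.4]
opening: 0.005
```

Call:
play_rows --rows '[[0,[-0.1,0,0],[0,0,0]],[0,[-0.18,0,0],[0,0,0]],[0,[-0.18,0,0],[0,0,0]],[0,[-0.18,0,0],[0,0,0]]]'

```text
time: 5.97
eef_pos: [0.5355, 0.2229, 0.0889]
tcp_rot: [-0.04, 0.705, 0.04, 0.707]
contact_force: [-0.4, -0.2, -1.0]
opening: -0.001
```

```bash
cat >> h.py <<'E'
def lugs():
    c=grab('scene');r=[x for x in red(c) if 255<x[0][0]<310 and 225<x[0][1]<262 and x[1]>10]
    print(r)
    for x in r:  # height on the vertical line of lug xy, sampled
        p=min((A,B),key=lambda q:abs(proj(c,q)[0]-x[0][0]))
        zs=np.linspace(.05,.09,81);v=[proj(c,[p[0],p[1],z])[1] for z in zs]
        print('A' if p is A else 'B','z',zs[np.argmin(abs(np.array(v)-x[0][1]))])
E
python3 -c "
from h import *
where();lugs()"
```

```text
5.9667 [0.5355 0.2229 0.0889] -0.0006349687523376667 [-0.41 -0.25 -0.98]
[[ 0.004 -0.112  0.994]
 [ 0.001  0.994  0.112]
 [-1.     0.     0.004]]
A at z .12: [-0.1038  0.0025 -0.0109]
B at z .12: [-0.1039 -0.318  -0.0114]
[([268.1, 233.7], 31, [265, 231, 7, 6]), ([298.1, 245.0], 34, [295, 242, 7, 7])]
B z 0.08249999999999999
A z 0.071
```

Lug A has sunk about 10 mm (z 0.081→0.071) and lug B hasn't moved. The lean is about 7°, so step 1 is met. Next is lug B, down to TCP z≈0.034.

Call:
play_rows --rows '[[0,[0,-0.318,-0.01],[0,0,0]],[0,[0,-0.318,-0.01],[0,0,0]],[0,[0,-0.318,-0.01],[0,0,0]],[0,[0,-0.318,-0.01],[0,0,0]],[0,[0.12,-0.318,-0.01],[0,0,0]],[0,[0.135,-0.318,-0.01],[0,0,0]]]'

```text
time: 6.52
eef_pos: [0.5414, 0.1271, 0.0434]
tcp_rot: [-0.04, 0.706, 0.039, 0.706]
contact_force: [2.6, -1.9, 8.3]
opening: -0.0
```

Call:
play_rows --rows '[[0,[0.005,0,0],[0,0,0]],[0,[0.01,0,0],[0,0,0]],[0,[0.015,0,0],[0,0,0]],[0,[0.02,0,0],[0,0,0]],[0,[0.025,0,0],[0,0,0]],[0,[0.03,0,0],[0,0,0]]]'

```text
time: 7.02
eef_pos: [0.5418, 0.1274, 0.0388]
tcp_rot: [-0.041, 0.706, 0.04, 0.706]
contact_force: [-1.7, -3.6, 7.3]
opening: 0.003
```

Call:
play_rows --rows '[[0,[0.005,0,0],[0,0,0]],[0,[0.01,0,0],[0,0,0]],[0,[0.015,0,0],[0,0,0]],[0,[0.018,0,0],[0,0,0]]]'

```text
time: 7.35
eef_pos: [0.5419, 0.1271, 0.0334]
tcp_rot: [-0.041, 0.706, 0.04, 0.706]
contact_force: [-2.4, -4.1, 5.6]
opening: 0.003
```

Call:
play_rows --rows '[[0,[-0.1,0,0],[0,0,0]],[0,[-0.18,0,0],[0,0,0]],[0,[-0.18,0,0],[0,0,0]],[0,[-0.18,0,0],[0,0,0]]]'

```text
time: 7.68
eef_pos: [0.5425, 0.1284, 0.0877]
tcp_rot: [-0.04, 0.705, 0.04, 0.707]
contact_force: [0.1, 0.2, -0.6]
opening: 0.002
```

```bash
python3 -c "
from h import *
where();lugs()"
```

```text
7.6833 [0.5425 0.1284 0.0877] 0.002078506970237821 [ 0.12  0.19 -0.62]
[[ 0.003 -0.113  0.994]
 [ 0.001  0.994  0.113]
 [-1.     0.001  0.003]]
A at z .12: [-0.1075  0.3182  0.0015]
B at z .12: [-0.1077 -0.0023  0.0009]
[([267.8, 236.4], 32, [264, 234, 8, 6]), ([298.0, 245.4], 29, [295, 243, 7, 6])]
B z 0.071
A z 0.0695
```

Nearly level now (A 0.0695, B 0.071). Next I'll press lug A about 1 cm more.

Call:
play_rows --rows '[[0,[0,0.318,0.002],[0,0,0]],[0,[0,0.318,0.002],[0,0,0]],[0,[0,0.318,0.002],[0,0,0]],[0,[0,0.318,0.002],[0,0,0]],[0,[0.12,0.318,0.002],[0,0,0]],[0,[0.155,0.318,0.002],[0,0,0]]]'

```text
time: 8.23
eef_pos: [0.5285, 0.2214, 0.0352]
tcp_rot: [-0.041, 0.709, 0.039, 0.703]
contact_force: [-1.8, -0.8, -1.0]
opening: -0.005
```

Call:
play_rows --rows '[[0,[0.005,0,0],[0,0,0]],[0,[0.01,0,0],[0,0,0]],[0,[0.015,0,0],[0,0,0]],[0,[0.02,0,0],[0,0,0]],[0,[0.025,0,0],[0,0,0]],[0,[0.03,0,0],[0,0,0]],[0,[0.035,0,0],[0,0,0]],[0,[0.04,0,0],[0,0,0]]]'

```text
time: 8.9
eef_pos: [0.5329, 0.2226, 0.0295]
tcp_rot: [-0.04, 0.705, 0.04, 0.707]
contact_force: [-0.3, -0.8, 6.6]
opening: -0.004
```

Call:
play_rows --rows '[[0,[0.005,0,0],[0,0,0]],[0,[0.01,0,0],[0,0,0]],[0,[0.015,0,0],[0,0,0]],[0,[0.018,0,0],[0,0,0]]]'

```text
time: 9.23
eef_pos: [0.5328, 0.2229, 0.0241]
tcp_rot: [-0.039, 0.705, 0.04, 0.707]
contact_force: [-1.4, 1.0, 6.6]
opening: 0.001
```

Call:
play_rows --rows '[[0,[-0.1,0,0],[0,0,0]],[0,[-0.2,0,0],[0,0,0]],[0,[-0.2,0,0],[0,0,0]],[0,[-0.2,0,0],[0,0,0]]]'

```text
time: 9.57
eef_pos: [0.5337, 0.2228, 0.0851]
tcp_rot: [-0.039, 0.704, 0.04, 0.708]
contact_force: [-0.1, -0.1, -0.6]
opening: -0.0
```

```bash
python3 -c "
from h import *
where();lugs()"
```

```text
9.5667 [0.5337 0.2228 0.0851] -0.00029116979146122146 [-0.11 -0.15 -0.55]
[[ 0.006 -0.112  0.994]
 [ 0.001  0.994  0.112]
 [-1.     0.001  0.006]]
A at z .12: [-0.1165  0.0021 -0.0046]
B at z .12: [-0.1167 -0.3184 -0.0051]
[([268.3, 236.2], 32, [265, 234, 7, 6]), ([298.3, 247.5], 30, [295, 245, 7, 6])]
B z 0.072
A z 0.0605
```

A is at 0.0605. Now B, pressed home until it stops.

Call:
play_rows --rows '[[0,[0,-0.318,-0.003],[0,0,0]],[0,[0,-0.318,-0.003],[0,0,0]],[0,[0,-0.318,-0.003],[0,0,0]],[0,[0,-0.318,-0.003],[0,0,0]],[0,[0.12,-0.318,-0.003],[0,0,0]],[0,[0.15,-0.318,-0.003],[0,0,0]],[0,[0.16,-0.318,-0.003],[0,0,0]],[0,[0.165,-0.318,-0.003],[0,0,0]]]'

```text
time: 10.28
eef_pos: [0.5401, 0.128, 0.0319]
tcp_rot: [-0.04, 0.707, 0.04, 0.704]
contact_force: [-2.1, -0.6, 3.4]
opening: 0.003
```

Call:
play_rows --rows '[[0,[0.005,0,0],[0,0,0]],[0,[0.01,0,0],[0,0,0]],[0,[0.015,0,0],[0,0,0]],[0,[0.02,0,0],[0,0,0]],[0,[0.025,0,0],[0,0,0]],[0,[0.03,0,0],[0,0,0]],[0,[0.035,0,0],[0,0,0]]]'

```text
time: 10.87
eef_pos: [0.5411, 0.1273, 0.0236]
tcp_rot: [-0.041, 0.706, 0.04, 0.705]
contact_force: [-5.0, -4.0, 6.9]
opening: 0.007
```

Call:
play_rows --rows '[[0,[0.004,0,0],[0,0,0]],[0,[0.008,0,0],[0,0,0]]]'

```text
time: 11.03
eef_pos: [0.5415, 0.1274, 0.0216]
tcp_rot: [-0.041, 0.706, 0.04, 0.706]
contact_force: [-5.6, -3.1, 12.0]
opening: 0.003
```

Call:
play_rows --rows '[[0,[0.003,0,0],[0,0,0]],[0,[0.006,0,0],[0,0,0]]]'

```text
time: 11.2
eef_pos: [0.5417, 0.1273, 0.0211]
tcp_rot: [-0.041, 0.707, 0.04, 0.705]
contact_force: [-9.1, -3.8, 19.4]
opening: -0.004
```

B stops hard at TCP z≈0.021, with force rising to 19 N. I'll lift and press A home.

Call:
play_rows --rows '[[0,[-0.1,0,0],[0,0,0]],[0,[-0.2,0,0],[0,0,0]],[0,[-0.2,0,0],[0,0,0]],[0,[-0.2,0.318,0.003],[0,0,0]],[0,[-0.2,0.318,0.003],[0,0,0]],[0,[-0.2,0.318,0.003],[0,0,0]],[0,[-0.2,0.318,0.003],[0,0,0]],[0,[-0.1,0.318,0.003],[0,0,0]],[0,[-0.04,0.318,0.003],[0,0,0]],[0,[-0.025,0.318,0.003],[0,0,0]]]'

```text
time: 12.03
eef_pos: [0.5299, 0.2216, 0.0225]
tcp_rot: [-0.04, 0.707, 0.04, 0.705]
contact_force: [-0.8, 1.3, 6.6]
opening: 0.005
```

Call:
play_rows --rows '[[0,[0.005,0,0],[0,0,0]],[0,[0.01,0,0],[0,0,0]],[0,[0.015,0,0],[0,0,0]],[0,[0.019,0,0],[0,0,0]]]'

```text
time: 12.37
eef_pos: [0.5328, 0.2221, 0.0218]
tcp_rot: [-0.04, 0.705, 0.04, 0.707]
contact_force: [-2.2, -1.0, 9.0]
opening: 0.0
```

Call:
play_rows --rows '[[0,[0.003,0,0],[0,0,0]],[0,[0.006,0,0],[0,0,0]]]'

```text
time: 12.53
eef_pos: [0.533, 0.2222, 0.0213]
tcp_rot: [-0.04, 0.706, 0.04, 0.706]
contact_force: [-5.5, -2.6, 14.0]
opening: 0.003
```

A is at its stop too: 14 N at the same TCP height. I'll lift well clear and check.

Call:
play_rows --rows '[[0,[0.003,0,0],[0,0,0]],[0,[-0.1,0,0],[0,0,0]],[0,[-0.2,0,0],[0,0,0]],[0,[-0.4,0,0],[0,0,0]],[0,[-0.4,0,0],[0,0,0]],[0,[-0.4,0,0],[0,0,0]],[0,[-0.4,0,0],[0,0,0]],[0,[-0.4,0,0],[0,0,0]]]'

```text
time: 13.2
eef_pos: [0.5311, 0.2221, 0.1373]
tcp_rot: [-0.04, 0.706, 0.04, 0.706]
contact_force: [-0.4, -0.1, -1.0]
opening: 0.0
```

```bash
python3 - <<'E'
from h import *
where();lugs()
c=grab('scene');print([r[0] for r in red(c) if r[0][0]<190])
a=c['color'][180:290,140:330,::-1]
cv2.imwrite('pics/end.png',cv2.resize(a,None,fx=4,fy=4,interpolation=cv2.INTER_CUBIC))
E
```

```text
13.2 [0.5311 0.2221 0.1373] 0.00022695027362586685 [-0.44 -0.11 -0.97]
[[-0.001 -0.112  0.994]
 [-0.     0.994  0.112]
 [-1.    -0.    -0.001]]
A at z .12: [0.0575 0.0036 0.0038]
B at z .12: [ 0.0576 -0.3169  0.0034]
[([268.1, 238.9], 33, [265, 236, 7, 7]), ([298.2, 247.5], 35, [295, 245, 7, 6])]
B z 0.0605
A z 0.0605
[[162.5, 163.2], [160.2, 198.7], [182.2, 210.2]]
```

View pics/end.png

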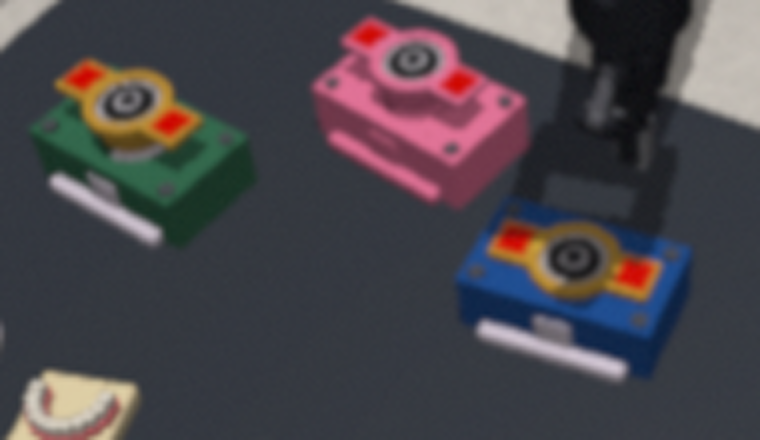

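The picture shows the blue cup flange seated on its block, lugs at crop (513,240) and (637,272). The green cup is untouched (pixels moved ≤0.4 px), and the tool hangs clear.

```bash
python3 -c "
from plant import ctrl
print(ctrl.sign_off())"
```

```text
the job is handed in; nothing more can be done
None
```

The blue cup is pressed home and the job is handed in, at about 13 s of the 56 s allowed. I pressed lug A, B, A, then B, finishing with a short press on A. The sign-off reported no verdict.

- **Lean:** by the camera it peaked at about 7.3°, after pressing A and again after the second press on A. It came back to about 1° after the first press on B.
- **Home:** both lugs stopped at the same tool height (TCP z 0.021), with the force rising to 19 N on B and 14 N on A against 6–7 N while sinking. The last picture shows the flange resting on the block.
- **Other checks:** the green cup's lug patches are within 0.4 px of where they started. The tool is clear, with contact force about 1 N, which is the noise level.

Two checks disagreed:
- **Tool tip:** the reported TCP lay about 37 mm below the real fingertips. I found contact by force instead.
- **Lug height:** the camera gives both lug tops at 60.5 mm, where fully home is 58 mm. That is under the 62 mm limit and close to the 2 mm calibration error; the hard stop in the force points to home.

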